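# Lift the wash bucket off its trunnion stand

## Task

The deep square wash bucket hanging on its pivot pins has finished draining. Take it by its black handle, lift it straight up out of the stand's slots without letting it swing or tip, and set it down gently, upright and flat, inside the shallow drip tray, then let go. Leave the shallow round pan hanging in the other stand as it is.

Things in the scene. Friction and masses are not known exactly. Their poses are not given: they have to be found in the camera images.
- bucket: Deep square steel bucket with a loose roller in it, 90 (x) by 100 (y) by 80 mm high, 0.3 to 0.6 kg. Origin: centre of underside, 30 mm above the table as it hangs upright; z up, y along its pins (10 mm thick, axis 62 mm above origin, reaching 82 mm each side). Rigid black grip over its mouth, 14 (x) by 70 (y) by 30 mm high, centre 115 mm above origin: pinch along x, from above, 20 mm free below it.
- bucket_stand: Grey stand fixed to the table that holds the bucket. Origin: centre of its 130 (x) by 170 (y) mm base, on the table, below the bucket; same axes as the bucket. Two posts at y = +65 and -65 mm, 10 mm thick, tops 110 mm high, with open-topped slots 18 mm wide in which the pins lie. Lifted 25 mm the pins are out; lifted 85 mm the bucket is above the posts.
- pan: Look-alike to leave alone: shallow round steel pan, 96 mm across, 34 mm deep, with two upright ears and the same pins and black grip as the bucket, hanging in another such stand. Origin: centre of underside, 30 mm above the table; z up, y along the pins. Its grip's top is 160 mm above the table: carry the bucket's underside higher than that, or go round.
- tray: Empty shallow aluminium drip tray, fixed to the table, 200 (x) by 190 (y) mm outside, rim 18 mm high, walls and floor 4 mm thick. Origin: centre of its underside, on the table; inner floor 4 mm above that. Near its middle the bucket fits in at any yaw.

How it is judged:
By the outcome, as a careful person would: the job done as asked, in the order asked, and still so for the second after the job is handed in, with the robot touching nothing.
It also fails if it takes over 48 s, if anything falls off the work surface, if the arm or the gripper's body presses on something with over 40 N, if the wrist force passes 120 N, or if a joint passes its speed limit or range.

## Robot

A 6-joint arm with a two-finger parallel gripper is mounted at the origin on the work surface. World frame = base frame: x ahead of the robot, y to its left, z up, the work surface at z = 0. Lengths are in mm, angles in rad, forces in N, time in s.
With the tool pointing down it reaches from about 325 to 775 mm from the base axis. Payload 5.5 kg.
Tool frame: the origin (TCP) lies midway between the tips of the shut fingers; the grasp point (between the pads) lies 19 mm behind it; z points along the fingers, y is the direction in which the jaws open and shut (so a half turn about z gives the same grasp; the last joint's range is limited). The gripper opens to 88 mm and grips with 3 to 60 N. Pads are 20 mm wide; open, the fingers measure 115 mm over their backs; the gripper's body (75 mm by 178 mm) begins 61 mm behind the grasp point.
Start: joints at [1.125, 0.091, 1.231, -0, 1.82, -0.057], TCP at [227.452, 555.231, 222.631] pointing down, gripper open.
Joint ranges: [-2.87, 2.87], [-0.86, 2.18], [0.17, 2.46], [-1.51, 4.65], [0.06, 2.69], [-2.65, 2.65]. Speed limits (rad/s): [2.57, 2.57, 3.01, 3.14, 3.14, 3.14].

## Interface

Orientations are given as [roll, pitch, yaw] about the fixed x, y, z axes, in that order (R = Rz(yaw) Ry(pitch) Rx(roll)).
In Python, from plant import env, snapshot, silhouettes gives the robot as it stands.
- The arm moves only by the tool drive_tool, never from a script. Its argument "series" is a list of rows, each a list of 3 entries, a list of its own where there are three numbers: the turn, a rotation vector about the world's x, y, z in units of 10 degrees (1.0 is 10 degrees), then the shift along the world's x, y, z in units of 25 mm (1.0 is 25 mm), then the opening, from 0 (shut) to 1 (fully open). In form: [[[ax, ay, az], [tx, ty, tz], fingers], ...]. A call has 1 to 8 rows; each row is the pose to reach, as a shift and turn from the pose commanded when the call began; what a row does not reach only later rows make up. A row lasts 1/8 s, in which the tool goes at most 62.5 mm and 10.7 degrees, less where a joint would pass 70% of its speed; a pose out of reach is approached as far as the arm can. A call with a gripper value outside its range is refused whole. The fingers move at their own pace and stop on an object; the grip force is fixed at half the most. Time passes only in rows, so rows that repeat a pose let the fingers close. It gives the time, the measured TCP pose, the force and the opening at its end, in the units of the state.
- env.read_state(): the state, without advancing time (a new reading comes with each control period).
- snapshot(name): name is "side" or "top"; returns a dict with "color" (400x640x3 uint8, red, green, blue), "fx", "fy", "cx", "cy" (pixels), "origin" and "rotation" of the camera in the world. Camera axes: x right, y up, looking along -z (the intrinsics and any distortion apply to the point x, -y, -z); pixel columns grow to the right and rows downward; lengths in mm; the calibration is good to about 2 mm. A picture is of the moment at which its call begins. There is no depth.
- env.finish_job(): hands the job in, once; it reports no verdict.
Trained networks look in a picture, given as the dict that the camera call returned (one of the last four; its "shot" number tells which), for a name from the list of things; names that differ only in an ending like _2 or _b are one class to them, and where a whole thing is asked for, a point or a joint stands for the part that bears it (a point fixed in the world has none). Each returns a list of dicts, best first, with "confidence" (0 to 1); they miss things now and then, are a little off and sometimes report something else, mostly with a low value. They report only what shows in the picture. A call takes as long as a camera call.
- silhouettes(picture, query): "pixels" (400x640 bool, what is visible of it) and "extent" ([centre column, centre row, width, height] in pixels, round what is visible of it).
The state is a dict: "clock": time; "qpos": joint angles; "qd": joint speeds; "joint_torque": joint torques, N m; "tool_pos": TCP position; "eef_rot": TCP orientation; "force": force on the tool from outside, world axes, zero at the start; "ft_torque": the same for the moment, N m; "finger_gap": finger opening in mm.
Only numpy, scipy, OpenCV 4.12 (cv2) and the standard library are available. Lean on these libraries where they do the work, as an engineer would, in place of code of your own. Each camera call takes 0.05 s, during which the arm holds its last target.

## Working session

There is one attempt and no reset: what is moved stays moved. The work goes in short steps, Python scripts to look and compute and a tool call to move; the robot and the scene stay as the last step left them, time stands still between calls to the robot, and variables do not carry over. Pictures are saved under pics/ and viewed, and the job is handed in when it is done.

Besides the shell and the picture viewer there is one more tool, called as name(argument=value, ...), one argument or row to a line, values as JSON. drive_tool: Moves the arm, as the interface text tells. Its arguments: {"type":"object","properties":{"series":{"type":"array"}},"required":["series"]}

```bash
ls; mkdir -p pics; cat > h.py <<'E'
import numpy as np, cv2
from plant import env, snapshot, silhouettes
def save(p,n): cv2.imwrite('pics/'+n,cv2.cvtColor(p['color'],cv2.COLOR_RGB2BGR))
E
python3 - <<'E'
from h import *
import pickle
s=env.read_state(); print({k:np.round(v,3) for k,v in s.items()})
for n in ['side','top']:
    p=snapshot(n); save(p,n+'0.png'); print(n,{k:(np.round(v,3).tolist()) for k,v in p.items() if k!='color'})
    pickle.dump(p,open(n+'0.pkl','wb'))
    for q in ['bucket','bucket_stand','pan','tray']:
        r=silhouettes(p,q)
        print(q,[(round(d['confidence'],2),np.round(d['extent']).tolist(),int(d['pixels'].sum())) for d in r])
        pickle.dump(r,open(f'{n}0_{q}.pkl','wb'))
E
```

```text
pics
{'clock': np.float64(0.0), 'qpos': array([ 1.125,  0.092,  1.232, -0.   ,  1.82 , -0.057]), 'qd': array([ 0.001,  0.   ,  0.001, -0.001,  0.001, -0.001]), 'joint_torque': array([ 2.0000e-03, -4.4643e+01, -4.0645e+01,  7.0000e-02,  2.9000e-02,
       -0.0000e+00]), 'tool_pos': array([227.315, 554.956, 221.533]), 'eef_rot': array([-3.14 , -0.   ,  2.753]), 'force': array([-0.814,  0.271,  0.693]), 'ft_torque': array([0.015, 0.03 , 0.013]), 'finger_gap': np.float64(87.87)}
side {'fx': 495.562, 'fy': 495.562, 'cx': 323.349, 'cy': 202.93, 'origin': [-67.997, -551.932, 606.285], 'rotation': [0.979, 0.017, -0.833], 'shot': 1}
bucket [(0.87, [205.0, 156.0, 61.0, 68.0], 2809)]
bucket_stand [(0.61, [209.0, 173.0, 94.0, 68.0], 1937)]
pan [(0.74, [336.0, 198.0, 67.0, 75.0], 2462)]
tray [(0.65, [428.0, 323.0, 177.0, 134.0], 12400), (0.18, [204.0, 154.0, 61.0, 71.0], 2785)]
top {'fx': 516.974, 'fy': 516.974, 'cx': 317.993, 'cy': 207.394, 'origin': [389.498, 2.401, 1027.084], 'rotation': [0.157, 0.011, -1.573], 'shot': 2}
bucket [(0.94, [151.0, 241.0, 88.0, 60.0], 3448)]
bucket_stand [(0.82, [163.0, 245.0, 104.0, 85.0], 2300), (0.45, [470.0, 258.0, 114.0, 122.0], 10145)]
pan [(0.55, [334.0, 220.0, 94.0, 53.0], 2253)]
tray [(0.88, [471.0, 258.0, 115.0, 121.0], 10325)]
```

View pics/side0.png

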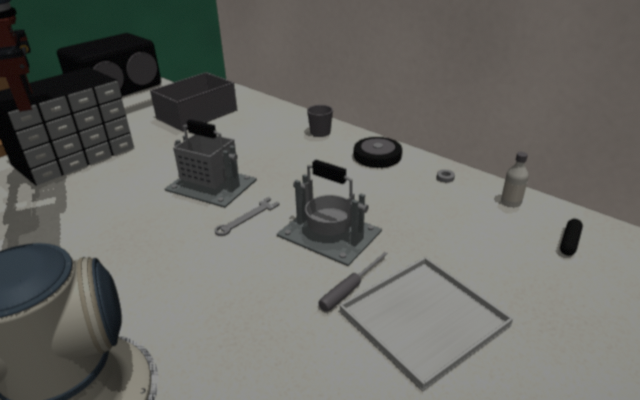

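View pics/top0.png

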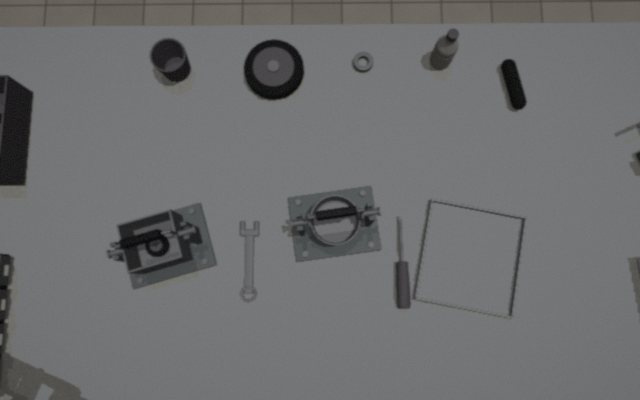

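Top view: bucket at about (150,242), with a dark grip and a roller at (155,243). The pan is at (335,218) and the tray at (470,258). I'll zoom in and fit.

```bash
cat >> h.py <<'E'
from scipy.spatial.transform import Rotation as Ro
def proj(p,X):
    R=Ro.from_euler('xyz',p['rotation']).as_matrix()
    c=(np.atleast_2d(X)-p['origin'])@R
    return np.c_[p['cx']+p['fx']*c[:,0]/-c[:,2], p['cy']-p['fy']*c[:,1]/-c[:,2]]
def ray(p,uv,z):
    R=Ro.from_euler('xyz',p['rotation']).as_matrix()
    d=R@np.array([(uv[0]-p['cx'])/p['fx'],-(uv[1]-p['cy'])/p['fy'],-1.])
    o=np.array(p['origin']); return o+d*(z-o[2])/d[2]
def crop(p,c,r,w,h,k,n,pts=None):
    im=cv2.cvtColor(p['color'],cv2.COLOR_RGB2BGR)[r:r+h,c:c+w]
    im=np.clip(im.astype(float)*1.6,0,255).astype(np.uint8)
    im=cv2.resize(im,None,fx=k,fy=k,interpolation=cv2.INTER_CUBIC)
    if pts is not None:
        for u,v in pts: cv2.circle(im,(int((u-c+.5)*k),int((v-r+.5)*k)),3,(0,0,255),1)
    cv2.imwrite('pics/'+n,im)
E
python3 - <<'E'
from h import *
import pickle
t=pickle.load(open('top0.pkl','rb'));s=pickle.load(open('side0.pkl','rb'))
crop(t,95,190,130,110,6,'ctop.png'); crop(s,150,105,125,110,6,'cside.png')
r=pickle.load(open('top0_tray.pkl','rb'))[0]['pixels'].astype(np.uint8)
print('tray minrect',cv2.minAreaRect(cv2.findNonZero(r)))
b=cv2.boxPoints(cv2.minAreaRect(cv2.findNonZero(r)))
print([ray(t,u,18)[:2].round(1).tolist() for u in b])
for n,p in (('top',t),('side',s)):
    g=p['color'].max(2)
    m=pickle.load(open(f'{n}0_bucket.pkl','rb'))[0]['pixels']
    m=cv2.dilate(m.astype(np.uint8),np.ones((7,7)))
    d=((g<32)&(m>0)).astype(np.uint8)
    k,l,st,ce=cv2.connectedComponentsWithStats(d)
    for i in range(1,k):
        if st[i,4]>30: print(n,st[i],ce[i],cv2.minAreaRect(cv2.findNonZero((l==i).astype(np.uint8))))
E
```

```text
tray minrect ((470.6756896972656, 258.4459228515625), (103.07816314697266, 105.8729476928711), 9.462322235107422)
[[364.2, -165.4], [567.3, -205.9], [532.7, -403.9], [332.1, -357.6]]
top [120 230  49  26 554] [144.99819495 241.41155235] ((144.64382934570312, 245.61642456054688), (25.25494956970215, 46.67945861816406), 76.86598205566406)
side [186 119  30  19 357] [200.44537815 128.16806723] ((200.73529052734375, 128.058837890625), (31.529630661010742, 13.824529647827148), 14.03624439239502)
```

```bash
sleep 1; ls pics
```

```text
cside.png
ctop.png
side0.png
top0.png
```

View pics/ctop.png

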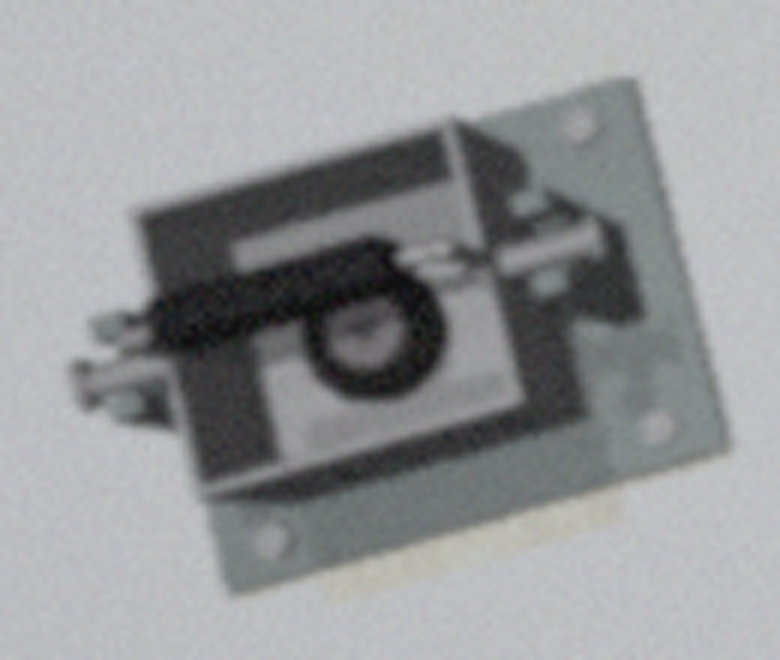

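View pics/cside.png

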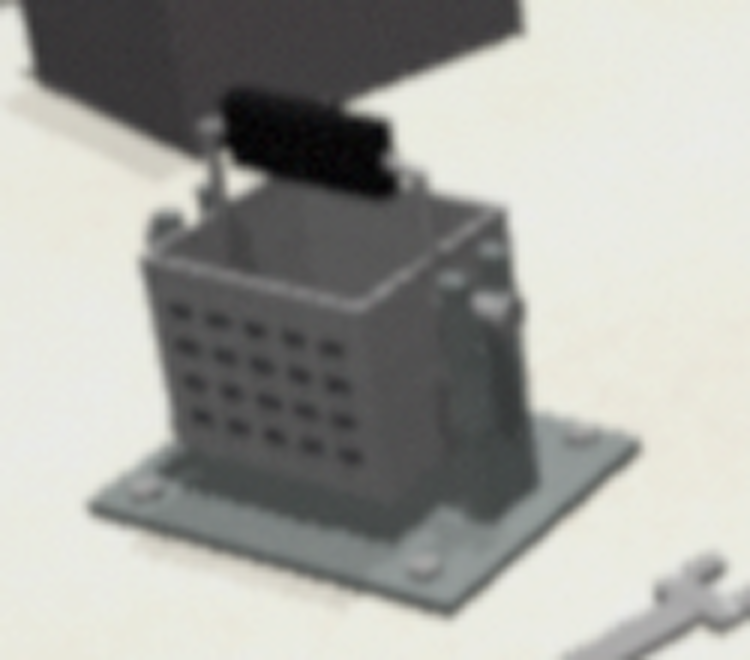

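```bash
cat > fit.py <<'E'
from h import *
import pickle
from scipy.optimize import least_squares
t=pickle.load(open('top0.pkl','rb'));s=pickle.load(open('side0.pkl','rb'))
T=lambda l:np.array(l)/6.+[95,190]-.5
S=lambda l:np.array(l)/6.+[150,105]-.5
def P(q,X):  # q: x,y,yaw,tilt about pins
    X=np.array(X,float)-[0,0,62]
    X=Ro.from_euler('y',q[3]).apply(X)
    return Ro.from_euler('z',q[2]).apply(X)+[q[0],q[1],92]
# image top: world -y right, world +x up.
rimT=[(-45,50,80),(45,50,80),(45,-50,80),(-45,-50,80)]
obT=T([(205,492),(140,212),(450,125),(522,405)])
gT=T([(275,295)]); 
def f(q):
    return np.r_[(proj(t,P(q,rimT))-obT).ravel(),(proj(t,P(q,[(0,0,122)]))-gT).ravel(),(proj(s,P(q,[(-45,50,80),(-45,-50,80),(45,-50,80)]))-S([(148,260),(362,305),(503,210)])).ravel(),
     (proj(s,P(q,[(0,0,115)]))-S([(310,140)])).ravel()]
r0=ray(t,T([(330,308)])[0],110); print(r0)
r=least_squares(f,[r0[0],r0[1],0.2,0]); print('bucket',r.x.round(3),r.fun.round(1))
crop(t,95,190,130,110,6,'ctop2.png',proj(t,P(r.x,rimT+[(0,35,130),(0,-35,130),(0,82,62),(0,-82,62)])))
crop(s,150,105,125,110,6,'cside2.png',proj(s,P(r.x,rimT+[(0,35,115),(0,-35,115),(0,82,62),(0,-82,62)])))
def g(q):
    B=lambda X:Ro.from_euler('z',q[2]).apply(np.array(X,float))+[q[0],q[1],0]
    return np.r_[(proj(t,B([(65,-85,6),(-65,-85,6),(-65,85,6)]))-T([(632,80),(730,455),(232,595)])).ravel(),(proj(s,B([(-65,85,6),(-65,-85,6),(65,-85,6)]))-S([(95,508),(450,612),(640,440)])).ravel()]
r2=least_squares(g,r.x[:3]); print('stand',r2.x.round(3),r2.fun.round(1))
# tray
m=cv2.minAreaRect
cT=[(430,202),(524,217),(512,316),(416,299)]
cS=[(426,262),(511,321),(424,383),(341,310)]
def k(q):
    B=lambda X:Ro.from_euler('z',q[2]).apply(np.array(X,float))+[q[0],q[1],0]
    X=B([(100,95,18),(100,-95,18),(-100,-95,18),(-100,95,18)])
    return np.r_[(proj(t,X)-cT).ravel(),(proj(s,X)-cS).ravel()]
r3=least_squares(k,[450,-280,-0.15]); print('tray',r3.x.round(3),r3.fun.round(1))
pp=pickle.load(open('top0_pan.pkl','rb'))[0]['extent']; print('pan grip', ray(t,(336,213),155), ray(t,(336,222),40))
E
python3 fit.py
```

```text
[475.14313853 312.53912302 110.        ]
bucket [4.75506e+02 3.12588e+02 2.84000e-01 1.10000e-02] [-0.8  1.4 -1.1 -0.4  1.2 -1.5  1.1 -0.2  0.9 -0.7 -2.1 -1.  -0.5  0.6
  0.5 -0.8 -0.1  0.4]
stand [4.76312e+02 3.11787e+02 2.79000e-01] [ 1.  -0.6  0.8 -0.6 -0.2  0.3 -2.1 -1.  -0.4 -0.8  0.4 -0.2]
tray [ 4.47772e+02 -2.86437e+02 -1.85000e-01] [ 1.4 -2.4  3.5 -0.2  2.8  3.2 -0.1  1.7 -2.4 -5.6  2.  -3.1  0.1  2.4
 -3.2 -4.4]
pan grip [517.43740779 -19.34430065 155.        ] [516.81005847 -22.07620816  40.        ]
```

```bash
python3 -c "
import cv2,numpy as np
a=cv2.imread('pics/ctop2.png');b=cv2.imread('pics/cside2.png');b=cv2.resize(b,(780,660))
cv2.imwrite('pics/m.png',cv2.resize(np.vstack([a,b]),(546,600)) if 0 else cv2.resize(np.hstack([a,b]),(800,338)))"
```

```text
(no output)
```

View pics/m.png

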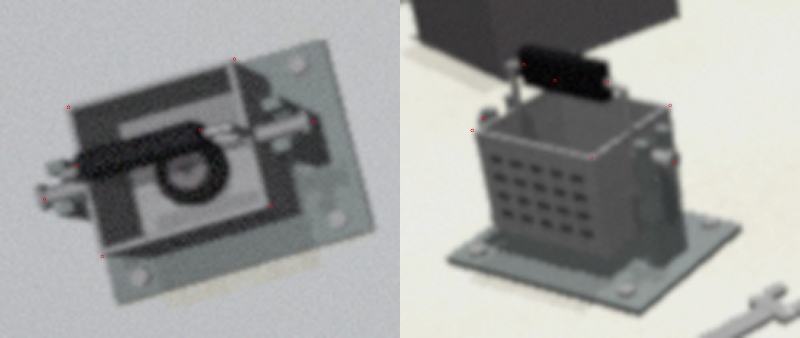

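```bash
cat >> fit.py <<'E'
X=Ro.from_euler('z',r3.x[2]).apply(np.array([(100,95,18),(100,-95,18),(-100,-95,18),(-100,95,18)],float))+[r3.x[0],r3.x[1],0]
crop(s,320,240,210,160,4,'trs.png',proj(s,X)); crop(t,400,185,140,145,4,'trt.png',proj(t,X))
for uv,uw in zip(cT,cS): print(ray(t,uv,18).round(0), ray(s,uw,18).round(0))
for a,b in zip(T([(632,80),(730,455),(232,595)])[[2,1,0]],S([(95,508),(450,612),(640,440)])): print(ray(t,a,6).round(0), ray(s,b,6).round(0))
E
python3 fit.py
python3 -c "
import cv2,numpy as np
a=cv2.imread('pics/trt.png');b=cv2.imread('pics/trs.png');b=cv2.resize(b,(761,580))
cv2.imwrite('pics/m2.png',cv2.resize(np.hstack([a,b]),(800,351)))"
```

```text
[475.14313853 312.53912302 110.        ]
bucket [4.75506e+02 3.12588e+02 2.84000e-01 1.10000e-02] [-0.8  1.4 -1.1 -0.4  1.2 -1.5  1.1 -0.2  0.9 -0.7 -2.1 -1.  -0.5  0.6
  0.5 -0.8 -0.1  0.4]
stand [4.76312e+02 3.11787e+02 2.79000e-01] [ 1.  -0.6  0.8 -0.6 -0.2  0.3 -2.1 -1.  -0.4 -0.8  0.4 -0.2]
tray [ 4.47772e+02 -2.86437e+02 -1.85000e-01] [ 1.4 -2.4  3.5 -0.2  2.8  3.2 -0.1  1.7 -2.4 -5.6  2.  -3.1  0.1  2.4
 -3.2 -4.4]
pan grip [517.43740779 -19.34430065 155.        ] [516.81005847 -22.07620816  40.        ]
[ 559. -209.   18.] [ 553. -223.   18.]
[ 528. -391.   18.] [ 521. -399.   18.]
[ 338. -356.   18.] [ 335. -359.   18.]
[ 370. -175.   18.] [ 363. -185.   18.]
[391. 375.   6.] [391. 368.   6.]
[436. 214.   6.] [436. 209.   6.]
[561. 250.   6.] [561. 248.   6.]
```

View pics/m2.png

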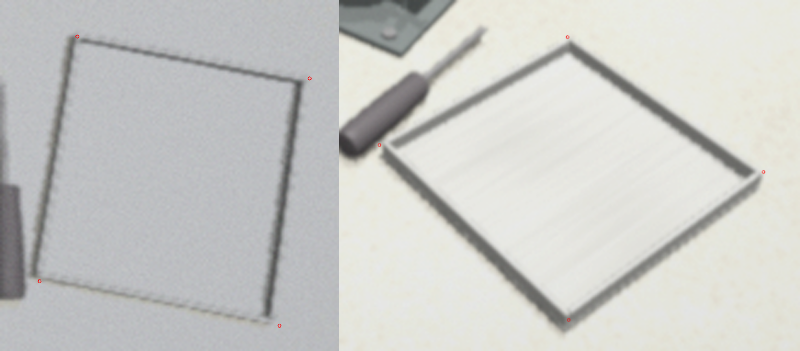

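```bash
cat > fit2.py <<'E'
from fit import *
def dist(p,uv,k):
    c=np.array([p['cx'],p['cy']]); d=(uv-c)/p['fx']; return c+(uv-c)*(1+k*(d**2).sum(1,keepdims=True))
def F(v):
    global proj
    import fit
    kt,ks=v[:2]
    def pj(p,X):
        import h
        return dist(p,h.proj(p,X),kt if p is t else ks)
    fit.proj=pj
    return np.r_[f(v[2:6]),g(v[6:9]),k(v[9:12])]
r=least_squares(F,np.r_[0,0,475,312,.28,0,475,312,.28,448,-285,-.17],x_scale=np.r_[.1,.1,100,100,.1,.1,100,100,.1,100,100,.1],loss='soft_l1')
print(r.x.round(3)); print(F(r.x).round(1))
E
python3 fit2.py | tail -8
```

```text
[561. 250.   6.] [561. 248.   6.]
[-1.32000e-01 -1.39000e-01  4.74620e+02  3.17494e+02  2.86000e-01
  1.40000e-02  4.74758e+02  3.14332e+02  2.83000e-01  4.47095e+02
 -2.91791e+02 -1.90000e-01]
[ 0.3  0.5  0.3 -0.2  0.1 -1.1 -0.2 -0.3  0.9 -0.8 -1.4 -0.7 -1.2  0.3
 -0.5 -0.8 -0.3  0.8  0.4  0.1  0.2 -0.4  2.4 -0.4 -0.9 -0.8 -1.  -0.9
 -0.6 -0.3  3.6 -2.2  1.7  0.1  0.2  0.8  1.6  0.9 -0.5 -4.6 -0.4 -4.2
  0.1  0.2 -1.1 -3.5]
```

drive_tool(
  series=[
    [[0,0,-0.5],[0.6,-0.6,0],1],
    [[0,0,-1.2],[2.0,-1.9,0],1],
    [[0,0,-2.0],[3.6,-3.5,0],1],
    [[0,0,-2.9],[5.2,-5.0,0],1],
    [[0,0,-3.7],[6.8,-6.6,0],1],
    [[0,0,-4.5],[8.3,-8.0,0],1],
    [[0,0,-5.0],[9.5,-9.1,0],1],
    [[0,0,-5.14],[9.9,-9.56,0],1],
  ],
)

```text
clock: 1.5
tool_pos: [476.2, 314.6, 222.5]
eef_rot: [-3.141, 0.0, 1.852]
force: [0.3, 0.9, -0.0]
finger_gap: 87.9
```

```bash
cat > look.py <<'E'
from h import *
import sys,pickle
n=sys.argv[1]
t=snapshot('top');s=snapshot('side'); pickle.dump((t,s),open(n+'.pkl','wb'))
c=[np.clip(cv2.cvtColor(p['color'],cv2.COLOR_RGB2BGR)*1.5,0,255).astype(np.uint8) for p in (t,s)]
b=[tuple(map(int,a.split(','))) for a in sys.argv[2:4]]
o=[]
for im,(x,y,w) in zip(c,b): o.append(cv2.resize(im[y:y+w,x:x+w],(400,400),interpolation=cv2.INTER_CUBIC))
cv2.imwrite(f'pics/{n}.png',np.hstack(o))
st=env.read_state(); print({k:np.round(st[k],3).tolist() for k in ('clock','tool_pos','eef_rot','force','ft_torque','finger_gap','qpos')})
E
python3 look.py a1 60,160,180 100,40,180
```

```text
{'clock': 1.6, 'tool_pos': [475.478, 315.457, 222.496], 'eef_rot': [-3.141, 0.0, 1.854], 'force': [-0.9, -0.894, -1.267], 'ft_torque': [-0.069, 0.086, -0.051], 'finger_gap': 87.714, 'qpos': [0.526, 0.012, 1.313, 0.0, 1.817, 0.243]}
```

View pics/a1.png

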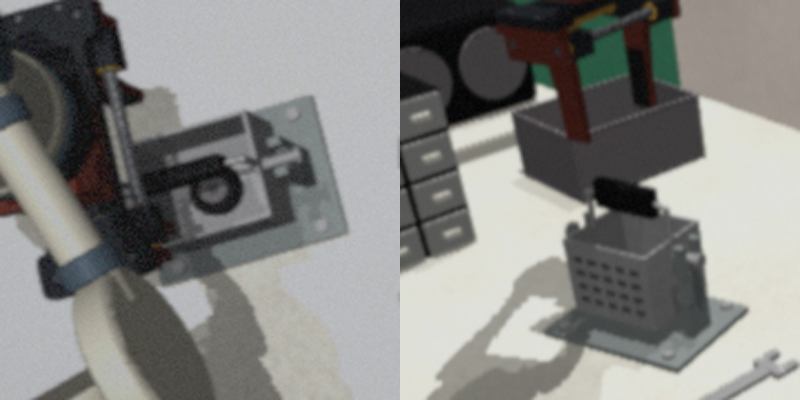

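drive_tool(
  series=[
    [[0,0,0],[0,0,-0.3],1],
    [[0,0,0],[0,0,-0.9],1],
    [[0,0,0],[0,0,-1.6],1],
    [[0,0,0],[0,0,-2.3],1],
    [[0,0,0],[0,0,-3.0],1],
    [[0,0,0],[0,0,-3.5],1],
    [[0,0,0],[0,0,-3.8],1],
    [[0,0,0],[0,0,-3.86],1],
  ],
)

```text
clock: 2.6
tool_pos: [474.9, 316.2, 125.7]
eef_rot: [-3.141, 0.0, 1.856]
force: [-0.4, 0.4, -0.8]
finger_gap: 87.9
```

```bash
python3 look.py a2 60,160,180 150,60,120
```

```text
{'clock': 2.7, 'tool_pos': [475.164, 316.326, 126.526], 'eef_rot': [3.141, -0.0, 1.856], 'force': [-0.589, 0.659, 0.095], 'ft_torque': [-0.033, 0.051, 0.044], 'finger_gap': 87.427, 'qpos': [0.528, 0.014, 1.48, 0.0, 1.647, 0.243]}
```

View pics/a2.png

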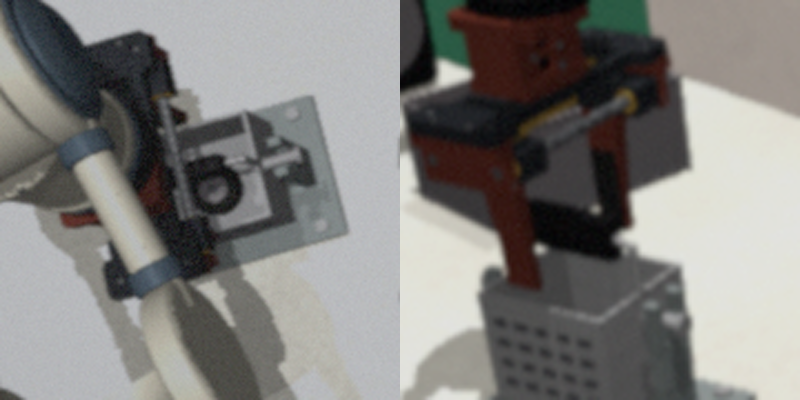

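drive_tool(
  series=[
    [[0,0,0],[0,0,0],0.7],
    [[0,0,0],[0,0,0],0.5],
    [[0,0,0],[0,0,0],0.35],
    [[0,0,0],[0,0,0],0.28],
    [[0,0,0],[0,0,0],0.28],
    [[0,0,0],[0,0,0],0.28],
  ],
)

```text
clock: 3.45
tool_pos: [475.0, 316.2, 126.1]
eef_rot: [-3.142, -0.0, 1.856]
force: [-0.1, -0.7, -0.2]
finger_gap: 31.4
```

```bash
python3 look.py a3 60,160,180 150,80,80
```

```text
{'clock': 3.55, 'tool_pos': [474.931, 316.244, 126.101], 'eef_rot': [-3.142, -0.0, 1.856], 'force': [0.061, 0.202, 0.446], 'ft_torque': [0.013, -0.017, -0.026], 'finger_gap': 25.525, 'qpos': [0.528, 0.014, 1.481, 0.0, 1.647, 0.243]}
```

View pics/a3.png

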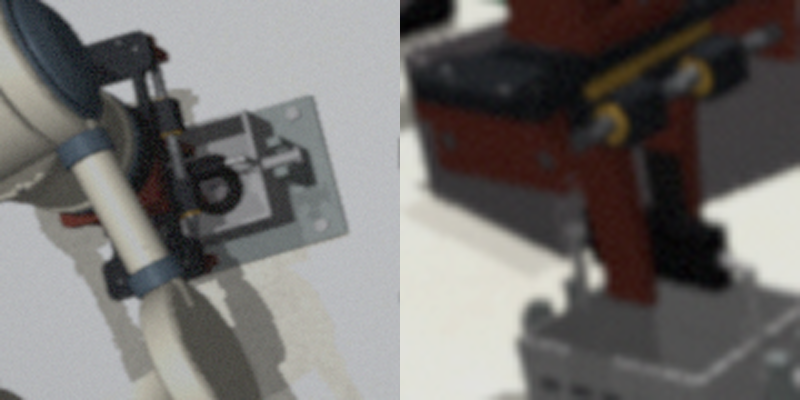

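drive_tool(
  series=[
    [[0,0,0],[0,0,0],0.22],
    [[0,0,0],[0,0,0],0.18],
    [[0,0,0],[0,0,0],0.15],
    [[0,0,0],[0,0,0],0.12],
    [[0,0,0],[0,0,0],0.05],
    [[0,0,0],[0,0,0],0],
    [[0,0,0],[0,0,0],0],
  ],
)

```text
clock: 4.42
tool_pos: [475.4, 316.4, 126.2]
eef_rot: [3.14, -0.0, 1.856]
force: [4.3, 2.3, -1.8]
finger_gap: 13.9
```

```bash
python3 look.py a4 60,160,180 150,80,120
```

```text
{'clock': 4.525, 'tool_pos': [475.466, 316.329, 126.18], 'eef_rot': [3.14, -0.0, 1.856], 'force': [5.067, 2.151, -2.672], 'ft_torque': [0.377, -1.039, 0.055], 'finger_gap': 14.052, 'qpos': [0.528, 0.014, 1.48, -0.0, 1.646, 0.243]}
```

View pics/a4.png

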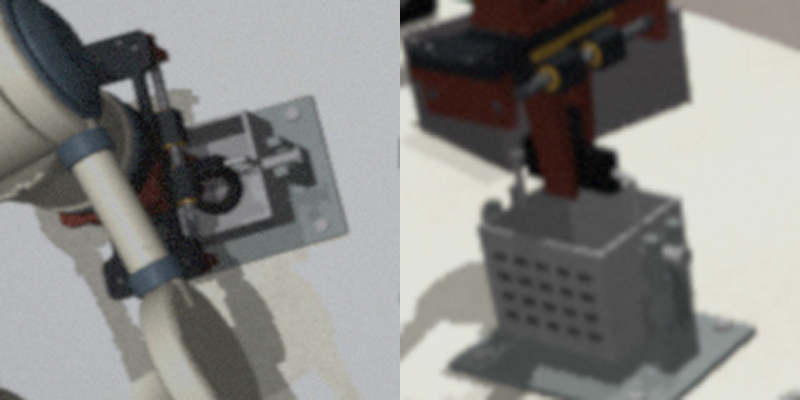

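drive_tool(
  series=[
    [[0,0,0],[0.03,0.01,0],0],
    [[0,0,0],[0.06,0.02,0],0],
    [[0,0,0],[0.06,0.02,0],0],
  ],
)

```text
clock: 4.9
tool_pos: [475.8, 316.5, 126.1]
eef_rot: [-3.14, 0.0, 1.856]
force: [-0.8, -1.4, 0.2]
finger_gap: 13.3
```

```bash
python3 -c "
from h import *
st=env.read_state(); print({k:np.round(st[k],3).tolist() for k in ('clock','tool_pos','eef_rot','force','ft_torque','finger_gap')})"
```

```text
{'clock': 4.9, 'tool_pos': [475.786, 316.502, 126.11], 'eef_rot': [-3.14, 0.0, 1.856], 'force': [-0.82, -1.392, 0.219], 'ft_torque': [-0.19, 0.21, -0.024], 'finger_gap': 13.297}
```

Side force relieved. Now I'll lift straight up slowly, first 30 mm.

drive_tool(
  series=[
    [[0,0,0],[0,0,0.06],0],
    [[0,0,0],[0,0,0.15],0],
    [[0,0,0],[0,0,0.3],0],
    [[0,0,0],[0,0,0.5],0],
    [[0,0,0],[0,0,0.75],0],
    [[0,0,0],[0,0,1.0],0],
    [[0,0,0],[0,0,1.15],0],
    [[0,0,0],[0,0,1.2],0],
  ],
)

```text
clock: 5.9
tool_pos: [476.6, 316.8, 156.6]
eef_rot: [3.141, -0.0, 1.856]
force: [-0.6, 0.4, -6.1]
finger_gap: 14.0
```

```bash
python3 look.py a5 60,160,180 150,60,130
```

```text
{'clock': 6.0, 'tool_pos': [476.486, 316.721, 156.22], 'eef_rot': [3.141, -0.0, 1.856], 'force': [1.086, -0.275, -4.74], 'ft_torque': [-0.07, 0.052, 0.042], 'finger_gap': 13.975, 'qpos': [0.527, 0.013, 1.429, 0.0, 1.7, 0.242]}
```

View pics/a5.png

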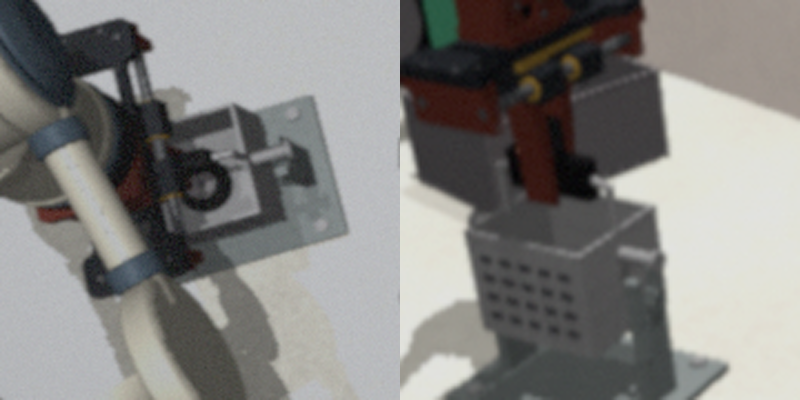

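Lifted free and level, carrying about 5 N. Continuing straight up.

drive_tool(
  series=[
    [[0,0,0],[0,0,0.2],0],
    [[0,0,0],[0,0,0.7],0],
    [[0,0,0],[0,0,1.5],0],
    [[0,0,0],[0,0,2.5],0],
    [[0,0,0],[0,0,3.5],0],
    [[0,0,0],[0,0,4.4],0],
    [[0,0,0],[0,0,5.1],0],
    [[0,0,0],[0,0,5.4],0],
  ],
)

```text
clock: 7.0
tool_pos: [476.8, 316.9, 294.2]
eef_rot: [3.138, -0.001, 1.856]
force: [-0.3, -0.2, -4.5]
finger_gap: 13.9
```

```bash
python3 look.py a6 0,100,260 150,0,150
```

```text
{'clock': 7.1, 'tool_pos': [476.726, 316.898, 292.967], 'eef_rot': [3.139, -0.001, 1.856], 'force': [1.091, 0.615, -5.088], 'ft_torque': [-0.098, 0.024, 0.026], 'finger_gap': 13.859, 'qpos': [0.527, 0.04, 1.158, 0.0, 1.94, 0.242]}
```

View pics/a6.png

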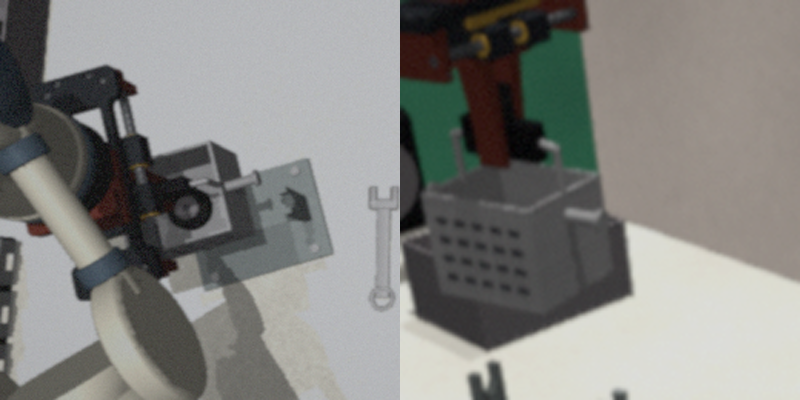

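drive_tool(
  series=[
    [[0,0,0],[0,-0.1,0],0],
    [[0,0,0],[0,-0.3,0],0],
    [[0,0,-0.1],[0,-0.6,0],0],
    [[0,0,-0.2],[0,-1.0,0],0],
    [[0,0,-0.3],[-0.1,-1.5,0],0],
    [[0,0,-0.4],[-0.1,-2.1,0],0],
    [[0,0,-0.5],[-0.1,-2.8,0],0],
    [[0,0,-0.6],[-0.2,-3.5,0],0],
  ],
)

```text
clock: 8.1
tool_pos: [471.4, 227.8, 291.2]
eef_rot: [3.142, 0.0, 1.749]
force: [0.4, 0.0, -4.8]
finger_gap: 13.9
```

drive_tool(
  series=[
    [[0,0,-0.1],[0,-0.8,0],0],
    [[0,0,-0.2],[-0.1,-1.6,0],0],
    [[0,0,-0.3],[-0.1,-2.4,0],0],
    [[0,0,-0.4],[-0.2,-3.2,0],0],
    [[0,0,-0.5],[-0.2,-4.0,0],0],
    [[0,0,-0.6],[-0.2,-4.8,0],0],
    [[0,0,-0.7],[-0.3,-5.6,0],0],
    [[0,0,-0.8],[-0.3,-6.4,0],0],
  ],
)

```text
clock: 9.1
tool_pos: [463.5, 67.8, 291.3]
eef_rot: [3.141, 0.0, 1.61]
force: [0.5, -0.2, -4.7]
finger_gap: 13.7
```

drive_tool(
  series=[
    [[0,0,-0.1],[0,-0.8,0],0],
    [[0,0,-0.2],[-0.1,-1.6,0],0],
    [[0,0,-0.3],[-0.1,-2.4,0],0],
    [[0,0,-0.4],[-0.2,-3.2,0],0],
    [[0,0,-0.5],[-0.2,-4.0,0],0],
    [[0,0,-0.6],[-0.2,-4.8,0],0],
    [[0,0,-0.7],[-0.3,-5.6,0],0],
    [[0,0,-0.8],[-0.3,-6.4,0],0],
  ],
)

```text
clock: 10.1
tool_pos: [455.8, -92.0, 291.3]
eef_rot: [3.141, 0.0, 1.47]
force: [-0.6, -0.6, -5.2]
finger_gap: 14.2
```

drive_tool(
  series=[
    [[0,0,-0.1],[0,-0.8,0],0],
    [[0,0,-0.2],[-0.1,-1.6,0],0],
    [[0,0,-0.3],[-0.1,-2.4,0],0],
    [[0,0,-0.35],[-0.2,-3.2,0],0],
    [[0,0,-0.4],[-0.2,-4.0,0],0],
    [[0,0,-0.45],[-0.3,-4.8,0],0],
    [[0,0,-0.5],[-0.3,-5.5,0],0],
    [[0,0,-0.5],[-0.3,-6.1,0],0],
  ],
)

```text
clock: 11.1
tool_pos: [448.8, -244.4, 291.1]
eef_rot: [-3.142, -0.0, 1.384]
force: [-0.5, 0.2, -5.1]
finger_gap: 14.3
```

drive_tool(
  series=[
    [[0,0,0],[-0.1,-0.5,0],0],
    [[0,0,0],[-0.1,-0.9,0],0],
    [[0,0,0],[-0.1,-1.2,0],0],
    [[0,0,0],[-0.1,-1.5,0],0],
    [[0,0,0],[-0.1,-1.7,0],0],
    [[0,0,0],[-0.1,-1.8,0],0],
    [[0,0,0],[-0.1,-1.85,0],0],
    [[0,0,0],[-0.1,-1.9,0],0],
  ],
)

```text
clock: 12.1
tool_pos: [446.5, -290.7, 291.2]
eef_rot: [3.142, -0.0, 1.385]
force: [0.1, -0.1, -5.3]
finger_gap: 13.9
```

```bash
python3 look.py a7 360,130,240 330,160,230
```

```text
{'clock': 12.2, 'tool_pos': [446.47, -290.736, 291.155], 'eef_rot': [3.142, 0.0, 1.385], 'force': [-1.226, 0.663, -5.771], 'ft_torque': [-0.048, 0.1, -0.021], 'finger_gap': 13.977, 'qpos': [-0.641, -0.065, 1.266, 0.0, 1.94, -0.455]}
```

View pics/a7.png

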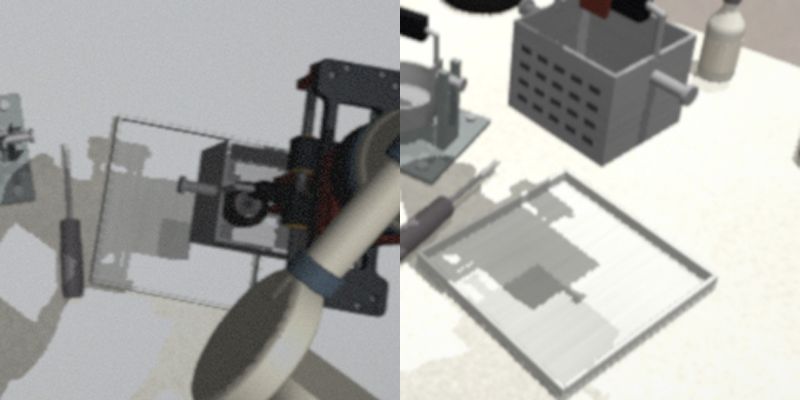

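drive_tool(
  series=[
    [[0,0,0],[0,0,-0.2],0],
    [[0,0,0],[0,0,-0.6],0],
    [[0,0,0],[0,0,-1.2],0],
    [[0,0,0],[0,0,-1.9],0],
    [[0,0,0],[0,0,-2.6],0],
    [[0,0,0],[0,0,-3.3],0],
    [[0,0,0],[0,0,-4.0],0],
    [[0,0,0],[0,0,-4.6],0],
  ],
)

```text
clock: 13.2
tool_pos: [446.3, -290.7, 174.7]
eef_rot: [-3.141, -0.0, 1.384]
force: [0.5, -0.3, -3.3]
finger_gap: 14.4
```

drive_tool(
  series=[
    [[0,0,0],[0,0,-0.5],0],
    [[0,0,0],[0,0,-1.0],0],
    [[0,0,0],[0,0,-1.4],0],
    [[0,0,0],[0,0,-1.7],0],
    [[0,0,0],[0,0,-1.9],0],
    [[0,0,0],[0,0,-2.0],0],
    [[0,0,0],[0,0,-2.1],0],
  ],
)

```text
clock: 14.08
tool_pos: [446.6, -290.9, 123.9]
eef_rot: [3.141, 0.0, 1.384]
force: [-1.0, -0.9, -5.2]
finger_gap: 13.9
```

```bash
python3 look.py a8 380,150,200 330,190,200
```

```text
{'clock': 14.175, 'tool_pos': [446.464, -290.754, 123.583], 'eef_rot': [3.142, -0.0, 1.384], 'force': [0.254, -0.251, -5.107], 'ft_torque': [-0.026, 0.084, 0.022], 'finger_gap': 13.693, 'qpos': [-0.641, -0.087, 1.584, 0.0, 1.645, -0.455]}
```

View pics/a8.png

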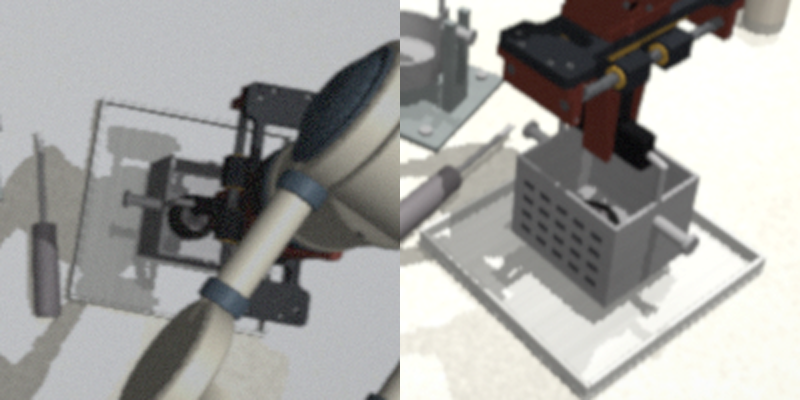

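drive_tool(
  series=[
    [[0,0,0],[0,0,-0.15],0],
    [[0,0,0],[0,0,-0.35],0],
    [[0,0,0],[0,0,-0.55],0],
    [[0,0,0],[0,0,-0.7],0],
    [[0,0,0],[0,0,-0.8],0],
    [[0,0,0],[0,0,-0.84],0],
  ],
)

```text
clock: 14.92
tool_pos: [446.4, -290.7, 102.4]
eef_rot: [-3.141, -0.0, 1.384]
force: [-0.3, -0.1, -5.0]
finger_gap: 14.1
```

drive_tool(
  series=[
    [[0,0,0],[0,0,-0.02],0],
    [[0,0,0],[0,0,-0.04],0],
    [[0,0,0],[0,0,-0.06],0],
    [[0,0,0],[0,0,-0.08],0],
  ],
)

```text
clock: 15.42
tool_pos: [446.5, -290.8, 100.7]
eef_rot: [3.142, 0.0, 1.384]
force: [-0.1, -0.0, -4.5]
finger_gap: 13.5
```

drive_tool(
  series=[
    [[0,0,0],[0,0,-0.02],0],
    [[0,0,0],[0,0,-0.04],0],
    [[0,0,0],[0,0,-0.04],0],
  ],
)

```text
clock: 15.8
tool_pos: [446.6, -290.8, 100.3]
eef_rot: [3.141, 0.0, 1.385]
force: [0.2, 0.6, 0.6]
finger_gap: 13.8
```

Landed: the load is off the gripper. I'll check, then release.

drive_tool(
  series=[
    [[0,0,0],[0,0,0],0],
    [[0,0,0],[0,0,0],0.18],
    [[0,0,0],[0,0,0],0.22],
    [[0,0,0],[0,0,0],0.3],
    [[0,0,0],[0,0,0],0.45],
    [[0,0,0],[0,0,0],0.7],
    [[0,0,0],[0,0,0],0.8],
    [[0,0,0],[0,0,0],0.8],
  ],
)

```text
clock: 16.8
tool_pos: [446.4, -290.8, 99.6]
eef_rot: [-3.142, -0.0, 1.384]
force: [-0.4, 0.1, 0.4]
finger_gap: 62.8
```

```bash
python3 look.py a9 380,150,200 330,190,200
```

```text
{'clock': 16.9, 'tool_pos': [446.45, -290.76, 99.589], 'eef_rot': [-3.142, -0.0, 1.384], 'force': [0.564, -0.363, -0.788], 'ft_torque': [-0.076, 0.105, -0.017], 'finger_gap': 69.097, 'qpos': [-0.641, -0.079, 1.619, 0.0, 1.602, -0.455]}
```

View pics/a9.png

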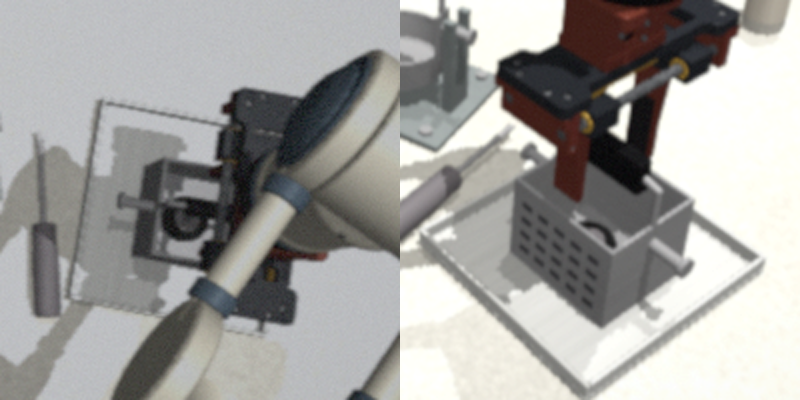

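Released, with both fingers clear of the grip. I'll retreat straight up.

drive_tool(
  series=[
    [[0,0,0],[0,0,0.2],0.8],
    [[0,0,0],[0,0,0.7],0.8],
    [[0,0,0],[0,0,1.5],0.8],
    [[0,0,0],[0,0,2.5],0.8],
    [[0,0,0],[0,0,3.7],0.8],
    [[0,0,0],[0,0,5.0],0.8],
    [[0,0,0],[0,0,6.0],0.8],
    [[0,0,0],[0,0,6.4],0.8],
  ],
)

```text
clock: 17.9
tool_pos: [446.9, -291.1, 263.1]
eef_rot: [3.138, 0.002, 1.384]
force: [0.4, 0.1, -0.9]
finger_gap: 70.2
```

drive_tool(
  series=[
    [[0,0,0],[-0.5,0.6,0],0.8],
    [[0,0,0],[-1.0,1.5,0],0.8],
    [[0,0,0],[-1.5,3.0,0],0.8],
    [[0,0,0],[-2.0,4.5,0],0.8],
    [[0,0,0],[-2.4,6.0,0],0.8],
    [[0,0,0],[-2.7,7.0,0],0.8],
    [[0,0,0],[-2.8,7.4,0],0.8],
    [[0,0,0],[-2.8,7.4,0],0.8],
  ],
)

```text
clock: 18.9
tool_pos: [376.5, -105.7, 259.8]
eef_rot: [3.141, 0.0, 1.385]
force: [0.6, -0.5, -0.2]
finger_gap: 70.2
```

```bash
python3 look.py a10 280,130,260 270,120,260
```

```text
{'clock': 19.0, 'tool_pos': [376.632, -106.348, 259.426], 'eef_rot': [-3.141, 0.0, 1.384], 'force': [0.39, -0.237, -0.112], 'ft_torque': [-0.017, 0.042, 0.017], 'finger_gap': 69.887, 'qpos': [-0.362, -0.457, 1.648, -0.0, 1.951, -0.175]}
```

View pics/a10.png

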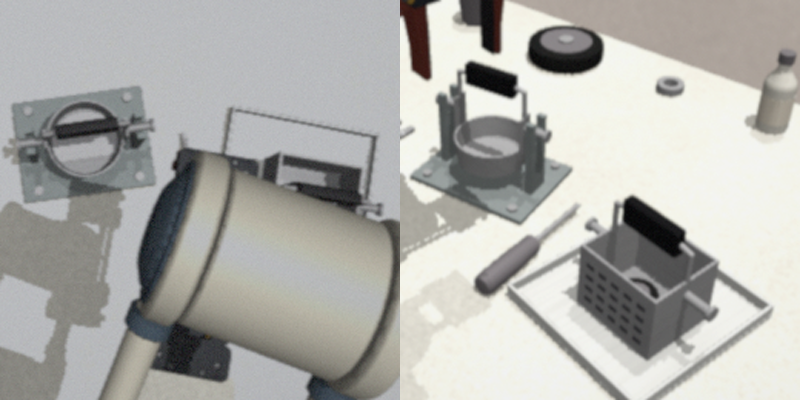

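The bucket stands upright and flat in the tray, with the roller still inside. The pan is hanging unmoved, and nothing is touching the robot. Handing in.

```bash
python3 -c "
from h import *
print(env.finish_job())"
```

```text
the job is handed in; nothing more can be done
None
```

I moved the bucket from its stand into the drip tray and handed the job in at about 19 s of the 48 s allowed. No verdict was reported.

- **Lift and carry:** I took it by the black handle, lifted it straight up out of the slots, and carried it level at about 195 mm underside height, above the pan's grip. The steady load was about 5 N throughout.
- **Placing:** I set it down slowly near the tray's middle, turned to match the tray. Touchdown came at TCP z of about 100 mm, as expected, and the load on the gripper dropped to about 0 before I let go.
- **Last pictures:** The side view shows the bucket upright and flat inside the tray with the roller still in it. The pan still hangs in its stand, and the arm is clear of everything, with wrist force about zero. The arm hid part of the bucket in the last top view.

**Disagreements:** The two cameras first disagreed on the tray corners by up to about 14 mm. Fitting a lens distortion of about -0.13 removed most of that, but some tray corners were still 3 to 5 pixels off; the tray left ample room for that. Closing on the handle gave a sideways force of about 5 N, which I relieved with a 1.5 mm shift before lifting.

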